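# Scan the blue kit box and slide it into the check-in bay

### The job

Pick up the scanner and aim its red window squarely at the middle of the label on the blue box from about 6 cm away, level, holding it steady there for at least a second without ever touching the box with the scanner. Then check the box in: slide it along the bench, never lifting or tipping it, until it stands wholly inside the yellow taped frame. Finish with the scanner gently laid back, right way up, in the middle of its green mat, and leave the grey box and everything else where it stands.

Things in the scene. Friction and masses are not known exactly. Their poses are not given: they have to be found in the camera images.
- scanner: Barcode scanner, a straight bar 140 mm long lying flat on the mat, 0.18 kg. White handle 34 mm wide, 34 mm high, from 70 mm behind the origin to 30 mm ahead; black head 52 mm wide, 40 mm high, 30 to 70 mm ahead; one flat underside. Origin: centre of the underside, close below the balance point; x points out of the red window (aiming direction), z up, on the side of the orange trigger
- scanner_window (a point): Centre of the scanner's red window, on the front end of the head: 71.5 mm ahead of the scanner's origin and 20 mm above its underside; axes as the scanner
- scanner_spot (a point): The ideal reading point, 60 mm straight ahead of the window (131.5 mm ahead of the scanner's origin, 20 mm above its underside); axes as the scanner
- mat: Green rubber mat fixed to the bench, 170 mm (x) by 90 mm (y), 4 mm thick, the scanner's place. Origin: centre of its underside, on the bench; the scanner lies with its underside 4 mm above that
- blue_box: Loose blue plastic kit box, about 0.4 kg, 90 mm (x) by 120 mm (y), 80 mm high, closed, standing on the bench, too wide to be gripped well. Origin: centre of the underside; its label is on the upright -x face. The only box to be scanned and moved
- blue_box_label (a point): Centre of the white barcode label on the upright face of the blue box (60 mm wide, 45 mm high, folded 30 mm onto the lid, so it shows from above): 46.5 mm from the box's origin along its -x, 45 mm above the bench. Axes as the box: the label faces along -x
- blue_box_corner0 (a point): Lower corner of the blue box at -45 mm in x, -60 mm in y from its origin; axes as the box
- blue_box_corner1 (a point): Lower corner of the blue box at -45 mm in x, 60 mm in y from its origin; axes as the box
- blue_box_corner2 (a point): Lower corner of the blue box at 45 mm in x, 60 mm in y from its origin; axes as the box
- blue_box_corner3 (a point): Lower corner of the blue box at 45 mm in x, -60 mm in y from its origin; axes as the box
- bay: Check-in bay: a rectangle of yellow tape stuck flat on the bench (nothing to bump into). Free space inside the tape 150 mm (x) by 180 mm (y), tape 12 mm wide. Origin: its centre, on the bench
- grey_box: Bystander: a grey box otherwise just like the blue one (90 x 120 x 80 mm, same label and origin)
- bottle: Bystander: amber bottle, 68 mm across, 140 mm tall; origin: centre of its underside
- tip_rack: Bystander: orange pipette-tip rack, 85 x 120 x 50 mm; origin: centre of its underside
- beaker: Bystander: white beaker, 72 mm across, 90 mm tall; origin: centre of its underside
There are look-alikes about, which are no part of the job. Several things look just like the scanner: the one meant starts farthest to the robot's right. Of the things that look like the mat, the smaller one is meant.

How it is judged:
By the outcome, as a careful person would: the job done as asked, in the order asked, and still so for the second after the job is handed in, with the robot touching nothing.
It also fails if it takes over 64 s, if anything falls off the work surface, if the arm or the gripper's body presses on something with over 40 N, if the wrist force passes 120 N, or if a joint passes its speed limit or range.

### The arm

A 6-joint arm with a two-finger parallel gripper is mounted at the origin on the work surface. World frame = base frame: x ahead of the robot, y to its left, z up, the work surface at z = 0. Lengths are in m, angles in degrees, forces in N, time in s.
With the tool pointing down it reaches from about 0.375 to 0.9 m from the base axis. Payload 3.1 kg.
Tool frame: the origin (TCP) lies at the very end of the fingers, on their centre line; the grasp point (between the pads) lies bot.grip_point_offset behind it (bot.grip_point_offset is the distance from the TCP to the grasp point, in m); z points along the fingers, y is the line along which they close (so a half turn about z gives the same grasp; the last joint's range is limited). The gripper opens to 87 mm and grips with 3 to 60 N. Pads are 19 mm wide; open, the fingers measure 117 mm over their backs; the gripper's body (75 mm by 190 mm) begins 51 mm behind the grasp point.
Start: joints at [-82.821, 30.224, 82.088, -0, 67.689, -10.227], TCP at [0.187, -0.596, 0.223] pointing down, gripper open.
Joint ranges: [-176.69, 176.69], [-43.24, 126.21], [12.49, 139.97], [-82, 262], [0, 151.66], [-163.58, 163.58]. Speed limits (degrees/s): [159.86, 159.86, 180, 180, 180, 180].

### API

Orientations are given as a 3x3 rotation matrix whose columns are the frame's x, y, z axes.
In Python, from rig import bot, viewer, ticket gives the robot as it stands.
- The arm moves only by the tool servo_tool, never from a script. Its argument "targets" is a list of rows, each an object with "offset": the shift along the tool's x, y, z in m, a list of three; "dr": the turn, a rotation vector about the tool's x, y, z in degrees, a list of three. In form: [{"offset": [x, y, z], "dr": [ax, ay, az]}, ...]. A call has 1 to 20 rows; each row is the pose to reach, as a shift and turn from the pose commanded when the call began, along the tool's axes at that moment; what a row does not reach only later rows make up. A row lasts 1/12 s, in which the tool goes at most 41.7 mm and 7.16 degrees, less where a joint would pass 70% of its speed; a pose out of reach is approached as far as the arm can. A call with a gripper value outside its range is refused whole. "gripper" is the gripper command: -1 is fully open, 1 is shut, values between are in proportion, set as the call begins (left out, the last holds). The fingers move at their own pace and stop on an object; the grip force is fixed at half the most. Time passes only in rows, so rows that repeat a pose let the fingers close. It gives the time, the measured TCP pose, the force, the opening and the grip force at its end, in the units of the state.
- bot.read_state(): the state, without advancing time (a new reading comes with each control period).
- viewer.capture(name): name is "scene" or "top"; returns a dict with "color" (400x640x3 uint8, red, green, blue), "camera_matrix" (3x3 intrinsics, pixels), "k1" (the pictures are not rectified: a ray, as slopes to the right and down, at radius r is drawn at 1 + k1 r^2 times it, then the intrinsics apply), "R" (3x3) and "t" (3): a world point X has camera coordinates R X + t. Camera axes: x right, y down, z forward; pixel columns grow to the right and rows downward; lengths in m; the calibration is good to about 2 mm. A picture is of the moment at which its call begins. There is no depth.
- ticket.hand_in(): hands the job in; it is judged then, once.
The state is a dict: "time_s": time; "joint_positions": joint angles; "qvel": joint speeds; "tau": joint torques, N m; "position": TCP position; "tcp_rot": TCP orientation; "force": force on the tool from outside, world axes, zero at the start; "moment": the same for the moment, N m; "opening": opening from 0.0 (shut) to 1.0 (fully open); "grasp_force": force on a finger pad.
Only numpy, scipy, OpenCV 4.12 (cv2) and the standard library are available. Lean on these libraries where they do the work, as an engineer would, in place of code of your own. Each camera call takes 0.05 s, during which the arm holds its last target. There are 200 camera calls.

## Working session

There is one attempt and no reset: what is moved stays moved. The work goes in short steps, Python scripts to look and compute and a tool call to move; the robot and the scene stay as the last step left them, time stands still between calls to the robot, and variables do not carry over. Pictures are saved under pics/ and viewed, at most 12 in all, crops included, and the job is handed in when it is done.

Besides the shell and the picture viewer there is one more tool, called after "Emit:" as name(argument=value, ...) on one line, values as JSON. servo_tool: Moves the arm, as the interface text tells. Its arguments: {"type":"object","properties":{"targets":{"type":"array"},"gripper":{"type":"number"}},"required":["targets"]}

```bash
ls; mkdir -p pics; python3 - <<'E'
from rig import bot,viewer
import cv2,numpy as np
s=bot.read_state()
for k,v in s.items(): print(k,np.round(v,3).tolist())
print(bot.grip_point_offset)
for n in("top","scene"):
    c=viewer.capture(n); cv2.imwrite(f"pics/{n}0.png",c["color"][:,:,::-1]); print(n,c["camera_matrix"].tolist(),c["k1"],(-c["R"].T@c["t"]).tolist(),np.round(c["R"],3).tolist())
E
```

```text
pics
time_s 0.0
joint_positions [-82.821, 30.28, 82.156, -0.0, 67.691, -10.228]
qvel [0.015, 0.087, 0.004, -0.076, 0.13, 0.036]
tau [0.0, -44.005, -17.659, 0.063, 0.058, -0.0]
position [0.187, -0.596, 0.222]
tcp_rot [[0.954, 0.299, -0.0], [0.299, -0.954, 0.002], [0.0, -0.002, -1.0]]
force [0.055, -0.593, 0.43]
moment [0.034, -0.015, -0.007]
grasp_force 0.0
opening 1.0
0.0187
top [[386.8228630154922, 0.0, 321.19549882845126], [0.0, 386.8228630154922, 199.21528421561757], [0.0, 0.0, 1.0]] -0.0027939042030361103 [0.3921094220032919, -0.06730322767880545, 1.05662502681169] [[-0.001, -1.0, 0.012], [-0.991, -0.001, -0.132], [0.132, -0.012, -0.991]]
scene [[470.37487449359935, 0.0, 312.7284830760574], [0.0, 470.37487449359935, 200.49374600180866], [0.0, 0.0, 1.0]] -0.05601974144928899 [1.2859406978079486, -0.7086230474181802, 0.9058263326184267] [[0.648, 0.761, -0.022], [0.486, -0.435, -0.758], [-0.587, 0.481, -0.652]]
```

View pics/top0.png

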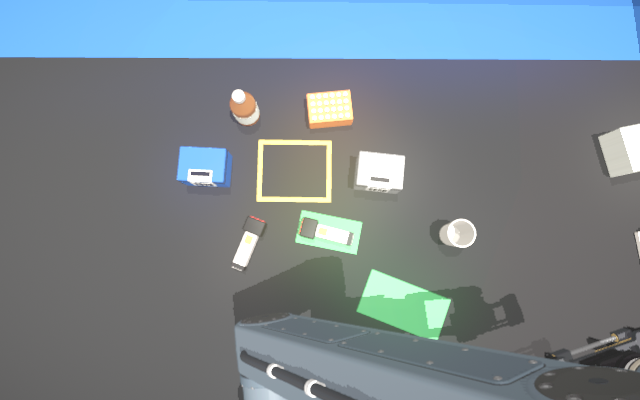

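View pics/scene0.png

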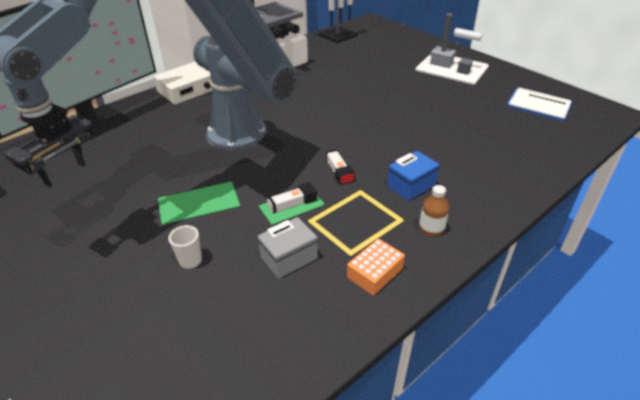

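Scanner candidates in the top view are (326,231), lying on the small green mat, and (248,243), lying bare on the bench. Image right is the robot's right (−y), so (326,231) is the scanner meant. There are two mats: the small one at (329,231), which is meant, and the large one at (405,305). The blue box is at (203,167) and the bay at (294,171).

```bash
cat > h.py <<'E'
import cv2,numpy as np
from rig import bot,viewer
def ray(c,uv):
    K=c["camera_matrix"]; d=np.array([(uv[0]-K[0,2])/K[0,0],(uv[1]-K[1,2])/K[1,1]]); p=d.copy()
    for _ in range(8): p=d/(1+c["k1"]*(p@p))
    return -c["R"].T@c["t"], c["R"].T@np.array([p[0],p[1],1])
def onz(c,uv,z):
    o,d=ray(c,np.asarray(uv,float)); return (o+d*(z-o[2])/d[2])[:2]
def proj(c,X):
    q=c["R"]@np.asarray(X,float)+c["t"]; p=q[:2]/q[2]; p=p*(1+c["k1"]*(p@p)); K=c["camera_matrix"]
    return np.array([K[0,0]*p[0]+K[0,2],K[1,1]*p[1]+K[1,2]])
def blobs(c,lo,hi,amin=60,box=None):
    h=cv2.cvtColor(c["color"],cv2.COLOR_RGB2HSV); m=cv2.inRange(h,np.array(lo),np.array(hi))
    if box:
        k=np.zeros_like(m); x0,y0,x1,y1=box; k[y0:y1,x0:x1]=255; m&=k
    cs,_=cv2.findContours(m,cv2.RETR_EXTERNAL,cv2.CHAIN_APPROX_NONE)
    return sorted([x for x in cs if cv2.contourArea(x)>=amin],key=cv2.contourArea,reverse=True)
def rect(c,cnt,z):
    P=np.array([onz(c,p,z) for p in cnt[:,0]],np.float32)
    (x,y),(w,h),a=cv2.minAreaRect(P); return np.round([x,y,w,h,a],4).tolist()
E
python3 - <<'E'
from h import *
c=viewer.capture("top"); B=(160,60,500,345)
print("green",[(rect(c,x,.004)) for x in blobs(c,(45,80,60),(85,255,255),100,B)][:3])
print("yellow",[rect(c,x,0) for x in blobs(c,(20,90,120),(33,255,255),100,(250,130,340,210))])
h=cv2.cvtColor(c["color"],cv2.COLOR_RGB2HSV)
print(h[152,200],h[170,228],h[160,380],h[145,280],h[233,335],h[228,309])
for x in blobs(c,(100,150,150),(125,255,255),100,B): print("blue lid",rect(c,x,.08),cv2.minAreaRect(x))
# white handle
for x in blobs(c,(0,0,150),(180,60,255),40,(225,205,365,280)): print("white",rect(c,x,.038),cv2.boundingRect(x))
for n,p,z in(("bottlebase",(248,113),.03),("bottlecap",(238,96),.14),("grey",(381,160),.08),("labelfold",(201,172),.08)): print(n,onz(c,p,z))
im=cv2.resize(c["color"][130:280,170:410],None,fx=3.3,fy=3.3,interpolation=cv2.INTER_CUBIC)
cv2.imwrite("pics/c1.png",im[:,:,::-1]); print(im.shape)
E
```

```text
green [[0.2489, -0.2977, 0.2276, 0.1217, 68.76]]
yellow []
[102 119 255] [108 137 199] [  0   0 255] [ 16  25 134] [  0   0 255] [ 30  22 162]
white [0.442, -0.1005, 0.1631, 0.0905, 78.6487] (296, 211, 67, 43)
white [0.3984, 0.1185, 0.0405, 0.0891, 68.3259] (232, 231, 27, 36)
bottlebase [0.76864386 0.12163542]
bottlecap [0.77195456 0.12713284]
grey [ 0.624982   -0.23397079]
labelfold [0.59271377 0.22884045]
(495, 792, 3)
```

View pics/c1.png

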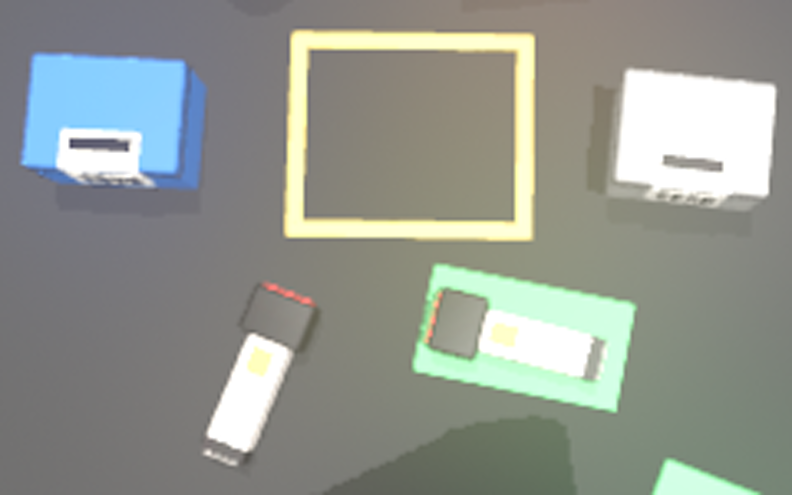

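The crop shows the chosen scanner on the small mat, with its red window toward the left (crop (434,318)) and its tail at (600,360). The blue box lid is at (105,112) with its label facing down, toward the robot. The bay is at (410,135). I'll turn these corners into poses.

```bash
python3 - <<'E'
from h import *
c=viewer.capture("top"); f=lambda P,z:np.array([onz(c,(169.65+u/3.3,129.65+v/3.3),z) for u,v in P])
def quad(n,P,z):
    Q=f(P,z); (cx,cy)=Q.mean(0); d=(Q[1]+Q[2]-Q[0]-Q[3])/2; e=(Q[0]+Q[1]-Q[2]-Q[3])/2
    print(n,np.round([cx,cy],4),"len",np.round([np.hypot(*d),np.hypot(*e)],4),"ang of right edge dir",np.degrees(np.arctan2(d[1],d[0])).round(1),"up dir",np.degrees(np.arctan2(e[1],e[0])).round(1))
quad("lid",[(35,54),(185,60),(178,170),(23,163)],.08)
quad("mat",[(435,263),(636,302),(616,411),(414,371)],.004)
quad("bay",[(291,30),(535,35),(533,240),(285,237)],0)
quad("grey",[(625,70),(776,83),(768,203),(610,190)],.08)
print("label fold",f([(62,128),(140,132),(138,177),(57,170)],.08).round(4).tolist())
quad("head",[(442,288),(489,294),(476,359),(426,345)],.044)
quad("handle",[(488,310),(606,339),(597,382),(480,348)],.038)
quad("decoyhead",[(262,282),(316,303),(300,351),(241,330)],.04)
quad("decoyhandle",[(247,331),(294,348),(240,465),(204,453)],.034)
m=blobs(c,(40,30,120),(85,255,255),300,(285,205,370,260)); print([rect(c,x,.004) for x in m])
E
```

```text
lid [0.6152 0.2283] len [0.1187 0.0872] ang of right edge dir -92.4 up dir -2.6
mat [ 0.444  -0.1006] len [0.1689 0.0907] ang of right edge dir -101.1 up dir -10.9
bay [ 0.6141 -0.0052] len [0.2072 0.1769] ang of right edge dir -90.9 up dir -0.6
grey [ 0.5963 -0.2313] len [0.1211 0.0961] ang of right edge dir -94.8 up dir -6.6
label fold [[0.602, 0.2613], [0.5989, 0.2008], [0.5634, 0.201], [0.5688, 0.2637]]
head [ 0.4539 -0.0463] len [0.0393 0.0496] ang of right edge dir -101.6 up dir -13.2
handle [ 0.4357 -0.1134] len [0.0967 0.0329] ang of right edge dir -105.0 up dir -12.2
decoyhead [0.4581 0.0956] len [0.0482 0.0406] ang of right edge dir -110.3 up dir -20.0
decoyhandle [0.3932 0.1215] len [0.0351 0.1005] ang of right edge dir -109.1 up dir -21.0
[[0.4317, -0.1002, 0.1819, 0.1234, 80.7214]]
```

```bash
cat > go.py <<'E'
import sys,numpy as np
from scipy.spatial.transform import Rotation as Ro
from rig import bot
def go(x,y,z,yaw):
    s=bot.read_state(); R=np.array(s["tcp_rot"]); p=np.array(s["position"])
    a=np.radians(yaw); T=np.array([[np.cos(a),np.sin(a),0],[np.sin(a),-np.cos(a),0],[0,0,-1]])
    o=R.T@(np.array([x,y,z])-p); d=Ro.from_matrix(R.T@T).as_rotvec(degrees=True)
    print("t",round(s["time_s"],2),"offset",o.round(4).tolist(),"dr",d.round(2).tolist(),"rows",max(np.linalg.norm(o)/.0417,np.linalg.norm(d)/7.16).round(1))
if __name__=="__main__": go(*map(float,sys.argv[1:]))
E
python3 go.py .441 -.0944 .15 75.5
```

```text
t 0.2 offset [0.3924, -0.4025, 0.0726] dr [-0.06, -0.05, -58.1] rows 13.6
```

Emit:
servo_tool(targets=[{"offset": [0.3924, -0.4025, 0.0726], "dr": [-0.06, -0.05, -58.1]}, {"offset": [0.3924, -0.4025, 0.0726], "dr": [-0.06, -0.05, -58.1]}, {"offset": [0.3924, -0.4025, 0.0726], "dr": [-0.06, -0.05, -58.1]}, {"offset": [0.3924, -0.4025, 0.0726], "dr": [-0.06, -0.05, -58.1]}, {"offset": [0.3924, -0.4025, 0.0726], "dr": [-0.06, -0.05, -58.1]}, {"offset": [0.3924, -0.4025, 0.0726], "dr": [-0.06, -0.05, -58.1]}, {"offset": [0.3924, -0.4025, 0.0726], "dr": [-0.06, -0.05, -58.1]}, {"offset": [0.3924, -0.4025, 0.0726], "dr": [-0.06, -0.05, -58.1]}, {"offset": [0.3924, -0.4025, 0.0726], "dr": [-0.06, -0.05, -58.1]}, {"offset": [0.3924, -0.4025, 0.0726], "dr": [-0.06, -0.05, -58.1]}, {"offset": [0.3924, -0.4025, 0.0726], "dr": [-0.06, -0.05, -58.1]}, {"offset": [0.3924, -0.4025, 0.0726], "dr": [-0.06, -0.05, -58.1]}, {"offset": [0.3924, -0.4025, 0.0726], "dr": [-0.06, -0.05, -58.1]}, {"offset": [0.3924, -0.4025, 0.0726], "dr": [-0.06, -0.05, -58.1]}, {"offset": [0.3924, -0.4025, 0.0726], "dr": [-0.06, -0.05, -58.1]}, {"offset": [0.3924, -0.4025, 0.0726], "dr": [-0.06, -0.05, -58.1]}, {"offset": [0.3924, -0.4025, 0.0726], "dr": [-0.06, -0.05, -58.1]}, {"offset": [0.3924, -0.4025, 0.0726], "dr": [-0.06, -0.05, -58.1]}], gripper=-1)

```text
time_s: 1.7
position: [0.4409, -0.0959, 0.1501]
tcp_rot: [[0.252, 0.968, 0.0], [0.968, -0.252, -0.002], [-0.002, 0.001, -1.0]]
force: [0.3, -0.0, 0.9]
opening: 0.996
grasp_force: 0.0
```

```bash
python3 - <<'E'
from h import *
s=bot.read_state();print(s["time_s"],s["position"],s["joint_positions"])
a=viewer.capture("top")["color"][190:270,270:390];c=viewer.capture("scene");b=c["color"][140:240,240:360]
im=np.vstack([cv2.resize(a,(450,300),interpolation=3),cv2.resize(b,(360,300),interpolation=3)[:, :].copy() if 0 else cv2.resize(b,(450,300),interpolation=3)])
cv2.imwrite("pics/c2.png",im[:,:,::-1])
E
python3 go.py .441 -.0944 .0085 75.5
```

```text
1.7 [ 0.44087475 -0.09593936  0.15009043] [-2.64654840e+01  2.38998517e+01  1.10687022e+02 -1.06936079e-01
  4.53493674e+01 -1.18131634e+01]
t 1.8 offset [0.0019, -0.0004, 0.1416] dr [0.05, 0.08, -0.12] rows 3.4
```

View pics/c2.png

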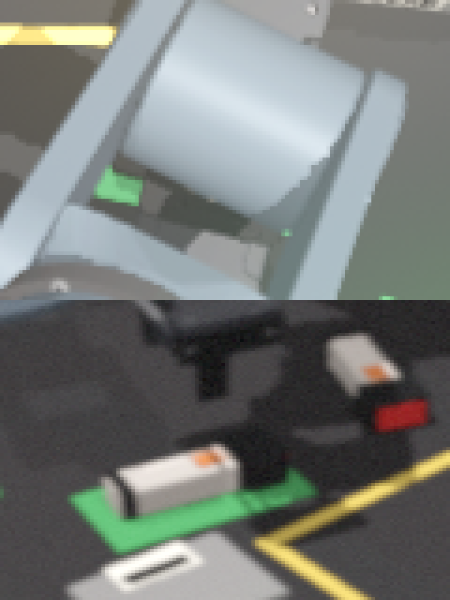

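The scene view shows the open fingers above the chosen white handle, with the scanner on the small mat. I'm descending now, then closing.

Emit:
servo_tool(targets=[{"offset": [0.001, 0, 0.04], "dr": [0, 0, 0]}, {"offset": [0.0019, -0.0004, 0.08], "dr": [0, 0, 0]}, {"offset": [0.0019, -0.0004, 0.11], "dr": [0, 0, 0]}, {"offset": [0.0019, -0.0004, 0.13], "dr": [0, 0, 0]}, {"offset": [0.0019, -0.0004, 0.138], "dr": [0, 0, 0]}, {"offset": [0.0019, -0.0004, 0.1415], "dr": [0, 0, 0]}, {"offset": [0.0019, -0.0004, 0.1415], "dr": [0, 0, 0]}, {"offset": [0.0019, -0.0004, 0.1415], "dr": [0, 0, 0]}])

```text
time_s: 2.47
position: [0.4417, -0.0938, 0.0093]
tcp_rot: [[0.251, 0.968, 0.002], [0.968, -0.251, -0.002], [-0.002, 0.002, -1.0]]
force: [-0.2, -0.5, 0.3]
opening: 0.999
grasp_force: 0.0
```

Emit:
servo_tool(targets=[{"offset": [0, 0, 0], "dr": [0, 0, 0]}, {"offset": [0, 0, 0], "dr": [0, 0, 0]}, {"offset": [0, 0, 0], "dr": [0, 0, 0]}, {"offset": [0, 0, 0], "dr": [0, 0, 0]}, {"offset": [0, 0, 0], "dr": [0, 0, 0]}, {"offset": [0, 0, 0], "dr": [0, 0, 0]}, {"offset": [0, 0, 0], "dr": [0, 0, 0]}, {"offset": [0, 0, 0], "dr": [0, 0, 0]}], gripper=1)

```text
time_s: 3.13
position: [0.4411, -0.0931, 0.0084]
tcp_rot: [[0.25, 0.968, 0.0], [0.968, -0.25, -0.001], [-0.001, 0.0, -1.0]]
force: [-0.3, 0.6, -0.4]
opening: 0.477
grasp_force: 0.0
```

Emit:
servo_tool(targets=[{"offset": [0, 0, -0.01], "dr": [0, 0, 0]}, {"offset": [0, 0, -0.03], "dr": [0, 0, 0]}, {"offset": [0, 0, -0.06], "dr": [0, 0, 0]}, {"offset": [0, 0, -0.09], "dr": [0, 0, 0]}, {"offset": [0, 0, -0.115], "dr": [0, 0, 0]}, {"offset": [0, 0, -0.12], "dr": [0, 0, 0]}, {"offset": [0, 0, -0.12], "dr": [0, 0, 0]}])

```text
time_s: 3.72
position: [0.442, -0.0934, 0.1297]
tcp_rot: [[0.25, 0.968, 0.004], [0.968, -0.25, -0.003], [-0.002, 0.004, -1.0]]
force: [0.2, -0.0, -1.7]
opening: 0.388
grasp_force: 30.0
```

Gripping finished only as the lift began, so the scanner may hang low. I'll measure its height in the hand.

```bash
python3 - <<'E'
from h import *
s=bot.read_state();print(s["time_s"],s["position"],s["opening"],s["moment"])
c=viewer.capture("scene");p=s["position"];print(proj(c,p))
u,v=proj(c,p).astype(int); a=c["color"][v-70:v+50,u-80:u+80]; print(u,v)
cv2.imwrite("pics/c3.png",cv2.resize(a,(800,600),interpolation=3)[:,:,::-1])
R=s["tcp_rot"]
for dz in(4.4,10,16): print(dz,[((proj(c,p+R@np.array([x,0,dz/1000]))-[u-80,v-70])*5).round().tolist() for x in(-.07,0,.07)])
E
```

```text
3.7167 [ 0.44199853 -0.09338278  0.1297485 ] 0.38754636387833824 [-0.02176851 -0.0688493   0.04049645]
[290.36607103 168.13176182]
290 168
4.4 [[284.0, 393.0], [402.0, 357.0], [516.0, 323.0]]
10 [[285.0, 401.0], [403.0, 365.0], [516.0, 331.0]]
16 [[286.0, 410.0], [403.0, 374.0], [517.0, 339.0]]
```

View pics/c3.png

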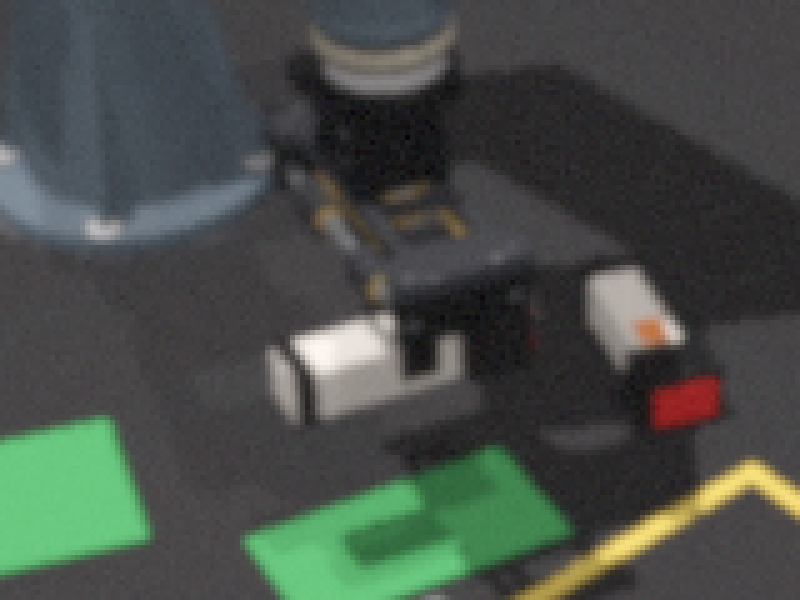

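```bash
python3 - <<'E'
from h import *
s=bot.read_state();p=s["position"];R=s["tcp_rot"]
c=viewer.capture("scene");u,v=290,168
for dz in(2,4.4,8,12,16):
  print(dz,[((proj(c,p+R@np.array([x,y,dz/1000]))-[u-80,v-70])*5).round().tolist() for x,y in((-.07,.017),(-.07,-.017),(.03,.017))],"top",[((proj(c,p+R@np.array([x,y,dz/1000-.034]))-[u-80,v-70])*5).round().tolist() for x,y in((-.07,.017),(-.07,-.017))])
E
```

```text
2 [[296.0, 407.0], [272.0, 373.0], [464.0, 356.0]] top [[290.0, 357.0], [267.0, 323.0]]
4.4 [[296.0, 411.0], [273.0, 377.0], [464.0, 359.0]] top [[291.0, 360.0], [267.0, 327.0]]
8 [[296.0, 416.0], [273.0, 382.0], [464.0, 364.0]] top [[291.0, 366.0], [268.0, 332.0]]
12 [[297.0, 422.0], [274.0, 388.0], [464.0, 370.0]] top [[292.0, 372.0], [269.0, 338.0]]
16 [[298.0, 428.0], [275.0, 393.0], [465.0, 376.0]] top [[293.0, 378.0], [269.0, 344.0]]
```

The scanner hangs about 14 mm below the TCP, and perhaps slightly nose-down. I'll set it back on the mat and grip it again properly.

Emit:
servo_tool(targets=[{"offset": [0, 0, 0.03], "dr": [0, 0, 0]}, {"offset": [0, 0, 0.06], "dr": [0, 0, 0]}, {"offset": [0, 0, 0.085], "dr": [0, 0, 0]}, {"offset": [0, 0, 0.098], "dr": [0, 0, 0]}, {"offset": [0, 0, 0.102], "dr": [0, 0, 0]}, {"offset": [0, 0, 0.105], "dr": [0, 0, 0]}, {"offset": [0, 0, 0.107], "dr": [0, 0, 0]}, {"offset": [0, 0, 0.108], "dr": [0, 0, 0]}, {"offset": [0, 0, 0.108], "dr": [0, 0, 0]}])

```text
time_s: 4.57
position: [0.4415, -0.0933, 0.0208]
tcp_rot: [[0.25, 0.968, 0.001], [0.968, -0.25, -0.002], [-0.001, 0.001, -1.0]]
force: [-0.1, 0.1, -1.3]
opening: 0.389
grasp_force: 30.0
```

Emit:
servo_tool(targets=[{"offset": [0, 0, 0.001], "dr": [0, 0, 0]}, {"offset": [0, 0, 0.002], "dr": [0, 0, 0]}, {"offset": [0, 0, 0.003], "dr": [0, 0, 0]}, {"offset": [0, 0, 0.003], "dr": [0, 0, 0]}])

```text
time_s: 4.9
position: [0.4417, -0.0934, 0.0194]
tcp_rot: [[0.25, 0.968, 0.002], [0.968, -0.25, -0.002], [-0.002, 0.003, -1.0]]
force: [-1.1, 0.2, 14.3]
opening: 0.391
grasp_force: 30.0
```

Emit:
servo_tool(targets=[{"offset": [0, 0, -0.001], "dr": [0, 0, 0]}, {"offset": [0, 0, -0.001], "dr": [0, 0, 0]}, {"offset": [0, 0, -0.001], "dr": [0, 0, 0]}, {"offset": [0, 0, 0.004], "dr": [0, 0, 0]}, {"offset": [0, 0, 0.008], "dr": [0, 0, 0]}, {"offset": [0, 0, 0.0105], "dr": [0, 0, 0]}, {"offset": [0, 0, 0.0105], "dr": [0, 0, 0]}], gripper=-0.2)

```text
time_s: 5.48
position: [0.4406, -0.0929, 0.006]
tcp_rot: [[0.25, 0.968, -0.001], [0.968, -0.25, -0.001], [-0.001, -0.001, -1.0]]
force: [0.4, -0.1, 0.4]
opening: 0.595
grasp_force: 0.0
```

Emit:
servo_tool(targets=[{"offset": [0, 0, 0], "dr": [0, 0, 0]}, {"offset": [0, 0, 0], "dr": [0, 0, 0]}, {"offset": [0, 0, 0], "dr": [0, 0, 0]}, {"offset": [0, 0, 0], "dr": [0, 0, 0]}, {"offset": [0, 0, 0], "dr": [0, 0, 0]}, {"offset": [0, 0, 0], "dr": [0, 0, 0]}, {"offset": [0, 0, 0], "dr": [0, 0, 0]}, {"offset": [0, 0, 0], "dr": [0, 0, 0]}], gripper=1)

```text
time_s: 6.15
position: [0.4413, -0.0932, 0.007]
tcp_rot: [[0.25, 0.968, 0.0], [0.968, -0.25, -0.001], [-0.001, 0.001, -1.0]]
force: [1.1, 0.1, -0.5]
opening: 0.391
grasp_force: 30.0
```

Emit:
servo_tool(targets=[{"offset": [0, 0, -0.005], "dr": [0, 0, 0]}, {"offset": [0, 0, -0.02], "dr": [0, 0, 0]}, {"offset": [0, 0, -0.045], "dr": [0, 0, 0]}, {"offset": [0, 0, -0.075], "dr": [0, 0, 0]}, {"offset": [0, 0, -0.1], "dr": [0, 0, 0]}, {"offset": [0, 0, -0.115], "dr": [0, 0, 0]}, {"offset": [0, 0, -0.12], "dr": [0, 0, 0]}, {"offset": [0, 0, -0.12], "dr": [0, 0, 0]}])

```text
time_s: 6.82
position: [0.4415, -0.0931, 0.1282]
tcp_rot: [[0.25, 0.968, 0.003], [0.968, -0.25, -0.003], [-0.002, 0.003, -1.0]]
force: [0.2, 0.6, -2.1]
opening: 0.384
grasp_force: 30.0
```

```bash
python3 go.py .438 .236 .12 -2.5;python3 - <<'E'
from h import *
c=viewer.capture("top"); h=cv2.cvtColor(c["color"],cv2.COLOR_RGB2HSV)
for x in blobs(c,(90,80,140),(120,255,255),300,(165,135,240,200)): print("blue",cv2.boundingRect(x),rect(c,x,.08))
for x in blobs(c,(18,40,100),(35,255,255),100,(245,125,345,215)): print("bay",rect(c,x,0))
for x in blobs(c,(90,80,140),(120,255,200),300,(165,135,240,200)): print("blue dark",cv2.boundingRect(x),rect(c,x,.08))
E
```

```text
t 6.82 offset [0.3178, -0.0858, 0.0073] dr [0.23, -0.04, 78.02] rows 10.9
blue (176, 146, 57, 41) [0.6085, 0.2213, 0.1389, 0.1029, 87.1757]
bay [0.6148, -0.0036, 0.2077, 0.1787, 89.7476]
```

Emit:
servo_tool(targets=[{"offset": [0.012, -0.003, 0], "dr": [0, 0, 3]}, {"offset": [0.03, -0.008, 0], "dr": [0, 0, 8]}, {"offset": [0.053, -0.014, 0], "dr": [0, 0, 13]}, {"offset": [0.077, -0.021, 0], "dr": [0, 0, 19]}, {"offset": [0.102, -0.027, 0], "dr": [0, 0, 25]}, {"offset": [0.126, -0.034, 0.001], "dr": [0, 0, 31]}, {"offset": [0.151, -0.041, 0.001], "dr": [0, 0, 37]}, {"offset": [0.175, -0.047, 0.002], "dr": [0, 0, 43]}, {"offset": [0.2, -0.054, 0.003], "dr": [0, 0, 49]}, {"offset": [0.224, -0.06, 0.004], "dr": [0, 0, 55]}, {"offset": [0.248, -0.067, 0.005], "dr": [0, 0, 61]}, {"offset": [0.273, -0.074, 0.006], "dr": [0, 0, 67]}, {"offset": [0.293, -0.079, 0.007], "dr": [0, 0, 72]}, {"offset": [0.308, -0.083, 0.007], "dr": [0.1, 0, 75.6]}, {"offset": [0.315, -0.085, 0.007], "dr": [0.2, 0, 77.3]}, {"offset": [0.3178, -0.0858, 0.0073], "dr": [0.2, 0, 78]}, {"offset": [0.3178, -0.0858, 0.0073], "dr": [0.2, 0, 78]}, {"offset": [0.3178, -0.0858, 0.0073], "dr": [0.2, 0, 78]}])

```text
time_s: 8.37
position: [0.4367, 0.2356, 0.1181]
tcp_rot: [[0.999, -0.043, -0.004], [-0.043, -0.999, 0.0], [-0.004, -0.0, -1.0]]
force: [-0.7, 0.4, -1.7]
opening: 0.391
grasp_force: 30.0
```

```bash
python3 go.py .438 .236 .028 -2.5;python3 - <<'E'
from h import *
s=bot.read_state();print(s["joint_positions"])
c=viewer.capture("scene"); a=c["color"][90:240,310:510]
cv2.imwrite("pics/c4.png",cv2.resize(a,(800,600),interpolation=3)[:,:,::-1])
E
```

```text
t 8.37 offset [0.0016, -0.0004, 0.0901] dr [-0.01, 0.25, 0.04] rows 2.2
[ 15.36787337  29.91945643 105.84275001   0.1220385   44.47199514
 107.73567374]
```

View pics/c4.png

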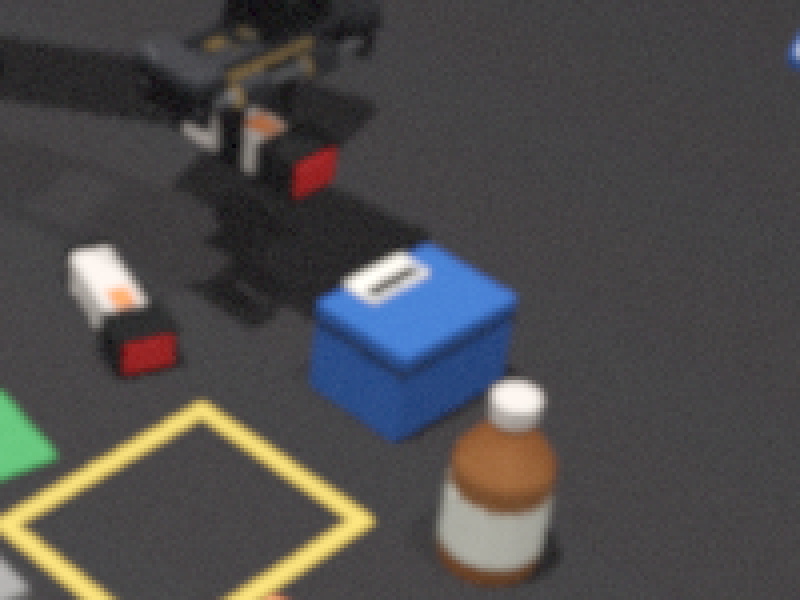

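The window shows clearly at crop (316,172) and the box lid corners are visible. I'll check both against the calibration.

```bash
python3 - <<'E'
from h import *
s=bot.read_state();p=s["position"];R=s["tcp_rot"]
c=viewer.capture("scene")
full=lambda u,v:np.array([309.6+u/4,89.6+v/4])
for x,z in((.0705,.003),):
  w=p+R@np.array([x,0,z-.02]); print("window exp",w,proj(c,w),"seen",full(316,172))
lo=(90,0,0)
h=cv2.cvtColor(c["color"],cv2.COLOR_RGB2HSV)
m=cv2.inRange(h,np.array((0,150,100)),np.array((8,255,255)))|cv2.inRange(h,np.array((172,150,100)),np.array((180,255,255)))
m[:,:370]=0;m[:,400:]=0;m[:115]=0;m[145:]=0
cs=max(cv2.findContours(m,0,1)[0],key=cv2.contourArea); M=cv2.moments(m,True);print("red centroid",M["m10"]/M["m00"],M["m01"]/M["m00"],cv2.boundingRect(cs))
Q=np.array([onz(c,full(*q),.08) for q in((318,298),(432,242),(518,298),(403,362))]);print(Q.round(4).tolist(),"ctr",Q.mean(0))
e=(Q[2]-Q[1]+Q[3]-Q[0]);print("edge0",np.degrees(np.arctan2(e[1],e[0])),np.hypot(*e)/2); e=(Q[1]-Q[0]+Q[2]-Q[3]);print("edge1",np.degrees(np.arctan2(e[1],e[0])),np.hypot(*e)/2)
print("bottom corner",onz(c,full(396,440),0))
E
```

```text
window exp [0.50745074 0.23238956 0.13514626] [388.71713062 132.8858202 ] seen [388.6 132.6]
red centroid 388.2068965517241 132.41379310344828 (383, 127, 11, 12)
[[0.5677, 0.1749], [0.5769, 0.2933], [0.6661, 0.2843], [0.6595, 0.1631]] ctr [0.61757206 0.22891709]
edge0 -6.55965256128256 0.09105024124488674
edge1 86.2341057732467 0.12005985718845234
bottom corner [0.65634522 0.17264845]
```

Emit:
servo_tool(targets=[{"offset": [0.001, -0.001, 0.015], "dr": [0, 0.1, 0.3]}, {"offset": [0.002, -0.002, 0.04], "dr": [0, 0.2, 0.5]}, {"offset": [0.003, -0.003, 0.065], "dr": [0, 0.25, 0.7]}, {"offset": [0.003, -0.003, 0.082], "dr": [0, 0.25, 0.7]}, {"offset": [0.003, -0.003, 0.09], "dr": [0, 0.25, 0.7]}, {"offset": [0.003, -0.003, 0.09], "dr": [0, 0.25, 0.7]}, {"offset": [0.003, -0.003, 0.09], "dr": [0, 0.25, 0.7]}])

```text
time_s: 9.05
position: [0.4407, 0.2388, 0.0293]
tcp_rot: [[0.998, -0.056, 0.002], [-0.056, -0.998, 0.001], [0.002, -0.001, -1.0]]
force: [0.2, -0.2, -1.4]
opening: 0.385
grasp_force: 30.0
```

```bash
python3 go.py .4397 .2386 .028 -3.2; python3 - <<'E'
from h import *
c=viewer.capture("top"); im=c["color"][125:265,150:290]
cv2.imwrite("pics/c5.png",cv2.resize(im,(600,600),interpolation=3)[:,:,::-1])
E
```

```text
t 9.05 offset [-0.001, 0.0002, 0.0012] dr [-0.06, -0.12, -0.03] rows 0.0
```

View pics/c5.png

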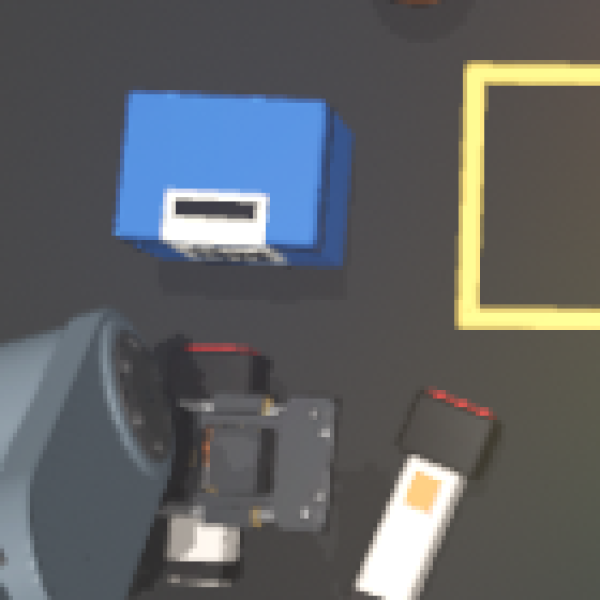

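The view shows the scanner in front of the label. Lid corners are at crop (128,91), (327,99), (318,249) and (114,235), and the window line runs (188,346)–(265,350). I'll check distance and squareness once.

```bash
python3 - <<'E'
from h import *
c=viewer.capture("top"); k=600/140
g=lambda u,v,z:onz(c,(149.6+u/k,124.6+v/k),z)
Q=np.array([g(*q,.08) for q in((128,91),(327,99),(318,249),(114,235))]);print(Q.mean(0))
for a,b in((0,1),(3,2),(3,0),(2,1)):
  e=Q[b]-Q[a];print(np.degrees(np.arctan2(e[1],e[0])).round(1),np.hypot(*e).round(4))
L=np.array([g(*q,.0815) for q in((163,189),(267,194),(160,240),(265,246))]);print("label",L.round(4).tolist(),"front mid",(L[2]+L[3])/2)
W=np.array([g(*q,.065) for q in((188,346),(265,350))]);print("win top",W.round(4).tolist(),W.mean(0))
E
```

```text
[0.61414255 0.22879734]
-92.3 0.12
-93.9 0.1218
-2.7 0.0883
-1.5 0.0919
label [[0.601, 0.2629], [0.598, 0.2008], [0.57, 0.2632], [0.5665, 0.2008]] front mid [0.56824598 0.23203466]
win top [[0.5085, 0.2492], [0.5061, 0.203]] [0.5072745 0.2261291]
```

Distance is about 58 mm and it is square within about 1°. I'll trim by 1 mm and hold.

Emit:
servo_tool(targets=[{"offset": [-0.001, 0, 0.001], "dr": [0, 0, 0]}, {"offset": [-0.001, 0, 0.001], "dr": [0, 0, 0]}, {"offset": [-0.001, 0, 0.001], "dr": [0, 0, 0]}, {"offset": [-0.001, 0, 0.001], "dr": [0, 0, 0]}, {"offset": [-0.001, 0, 0.001], "dr": [0, 0, 0]}, {"offset": [-0.001, 0, 0.001], "dr": [0, 0, 0]}, {"offset": [-0.001, 0, 0.001], "dr": [0, 0, 0]}, {"offset": [-0.001, 0, 0.001], "dr": [0, 0, 0]}, {"offset": [-0.001, 0, 0.001], "dr": [0, 0, 0]}, {"offset": [-0.001, 0, 0.001], "dr": [0, 0, 0]}, {"offset": [-0.001, 0, 0.001], "dr": [0, 0, 0]}, {"offset": [-0.001, 0, 0.001], "dr": [0, 0, 0]}, {"offset": [-0.001, 0, 0.001], "dr": [0, 0, 0]}, {"offset": [-0.001, 0, 0.001], "dr": [0, 0, 0]}, {"offset": [-0.001, 0, 0.001], "dr": [0, 0, 0]}, {"offset": [-0.001, 0, 0.001], "dr": [0, 0, 0]}, {"offset": [-0.001, 0, 0.001], "dr": [0, 0, 0]}, {"offset": [-0.001, 0, 0.001], "dr": [0, 0, 0]}, {"offset": [-0.001, 0, 0.001], "dr": [0, 0, 0]}, {"offset": [-0.001, 0, 0.001], "dr": [0, 0, 0]}])

```text
time_s: 10.82
position: [0.4395, 0.2392, 0.0282]
tcp_rot: [[0.998, -0.056, 0.003], [-0.056, -0.998, 0.001], [0.003, -0.001, -1.0]]
force: [0.5, -0.7, -2.2]
opening: 0.387
grasp_force: 30.0
```

Emit:
servo_tool(targets=[{"offset": [-0.003, 0, -0.015], "dr": [0, 0, 0]}, {"offset": [-0.006, 0, -0.04], "dr": [0, 0, 0]}, {"offset": [-0.01, 0, -0.065], "dr": [0, 0, 0]}, {"offset": [-0.01, 0, -0.085], "dr": [0, 0, 0]}, {"offset": [-0.01, 0, -0.1], "dr": [0, 0, 0]}, {"offset": [-0.01, 0, -0.1], "dr": [0, 0, 0]}])

```text
time_s: 11.32
position: [0.4311, 0.2403, 0.1309]
tcp_rot: [[0.998, -0.055, 0.009], [-0.055, -0.998, 0.003], [0.009, -0.003, -1.0]]
force: [0.7, -0.3, -2.0]
opening: 0.389
grasp_force: 30.0
```

```bash
python3 go.py .4450 -.0985 .12 79
```

```text
t 11.32 offset [0.0326, 0.3376, 0.0101] dr [0.2, -0.55, -82.18] rows 11.5
```

Emit:
servo_tool(targets=[{"offset": [0.001, 0.012, 0], "dr": [0, 0, -3]}, {"offset": [0.003, 0.033, 0], "dr": [0, 0, -8]}, {"offset": [0.006, 0.058, 0], "dr": [0, 0, -14]}, {"offset": [0.008, 0.083, 0], "dr": [0, 0, -20]}, {"offset": [0.01, 0.107, 0], "dr": [0, 0, -26]}, {"offset": [0.013, 0.132, 0.002], "dr": [0, 0, -32]}, {"offset": [0.015, 0.157, 0.003], "dr": [0, 0, -38]}, {"offset": [0.018, 0.181, 0.004], "dr": [0, 0, -44]}, {"offset": [0.02, 0.206, 0.005], "dr": [0, 0, -50]}, {"offset": [0.022, 0.231, 0.006], "dr": [0, 0, -56]}, {"offset": [0.025, 0.255, 0.008], "dr": [0, 0, -62]}, {"offset": [0.027, 0.28, 0.009], "dr": [0, 0, -68]}, {"offset": [0.029, 0.305, 0.01], "dr": [0, 0, -74]}, {"offset": [0.031, 0.324, 0.01], "dr": [0.1, -0.3, -79]}, {"offset": [0.0324, 0.335, 0.0101], "dr": [0.2, -0.5, -81.5]}, {"offset": [0.0326, 0.3376, 0.0101], "dr": [0.2, -0.5, -82.2]}, {"offset": [0.0326, 0.3376, 0.0101], "dr": [0.2, -0.5, -82.2]}, {"offset": [0.0326, 0.3376, 0.0101], "dr": [0.2, -0.5, -82.2]}])

```text
time_s: 12.82
position: [0.4423, -0.0985, 0.1172]
tcp_rot: [[0.192, 0.981, -0.007], [0.981, -0.192, -0.0], [-0.002, -0.007, -1.0]]
force: [-0.2, 0.3, -1.4]
opening: 0.389
grasp_force: 30.0
```

```bash
python3 go.py .4442 -.0996 .0085 79
```

```text
t 12.82 offset [-0.0006, 0.0029, 0.1087] dr [-0.41, 0.09, -0.06] rows 2.6
```

Emit:
servo_tool(targets=[{"offset": [0, 0.001, 0.03], "dr": [0, 0, 0]}, {"offset": [-0.0006, 0.002, 0.06], "dr": [-0.2, 0, 0]}, {"offset": [-0.0006, 0.002, 0.085], "dr": [-0.2, 0, 0]}, {"offset": [-0.0006, 0.002, 0.1], "dr": [-0.2, 0, 0]}, {"offset": [-0.0006, 0.002, 0.105], "dr": [-0.2, 0, 0]}, {"offset": [-0.0006, 0.002, 0.107], "dr": [-0.2, 0, 0]}, {"offset": [-0.0006, 0.002, 0.108], "dr": [-0.2, 0, 0]}, {"offset": [-0.0006, 0.002, 0.1085], "dr": [-0.2, 0, 0]}, {"offset": [-0.0006, 0.002, 0.1085], "dr": [-0.2, 0, 0]}])

```text
time_s: 13.57
position: [0.4449, -0.1004, 0.0101]
tcp_rot: [[0.19, 0.982, -0.0], [0.982, -0.19, -0.003], [-0.003, 0.0, -1.0]]
force: [0.7, 0.6, -1.6]
opening: 0.393
grasp_force: 30.0
```

Emit:
servo_tool(targets=[{"offset": [0.0003, 0, 0.001], "dr": [0, 0, 0]}, {"offset": [0.0003, 0, 0.002], "dr": [0, 0, 0]}, {"offset": [0.0003, 0, 0.0025], "dr": [0, 0, 0]}, {"offset": [0.0003, 0, 0.0025], "dr": [0, 0, 0]}])

```text
time_s: 13.9
position: [0.4446, -0.1002, 0.007]
tcp_rot: [[0.191, 0.982, -0.002], [0.982, -0.191, -0.002], [-0.003, -0.001, -1.0]]
force: [0.3, 0.3, 0.8]
opening: 0.387
grasp_force: 30.0
```

Emit:
servo_tool(targets=[{"offset": [0, 0, 0], "dr": [0, 0, 0]}, {"offset": [0, 0, 0], "dr": [0, 0, 0]}, {"offset": [0, 0, 0], "dr": [0, 0, 0]}, {"offset": [0, 0, 0], "dr": [0, 0, 0]}, {"offset": [0, 0, -0.02], "dr": [0, 0, 0]}, {"offset": [0, 0, -0.055], "dr": [0, 0, 0]}, {"offset": [0, 0, -0.09], "dr": [0, 0, 0]}, {"offset": [0, 0, -0.125], "dr": [0, 0, 0]}, {"offset": [0, 0, -0.16], "dr": [0, 0, 0]}, {"offset": [0, 0, -0.16], "dr": [0, 0, 0]}], gripper=-0.2)

```text
time_s: 14.73
position: [0.4483, -0.1013, 0.1724]
tcp_rot: [[0.19, 0.982, 0.009], [0.982, -0.19, -0.008], [-0.006, 0.011, -1.0]]
force: [0.6, 0.2, 0.8]
opening: 0.6
grasp_force: 0.0
```

The scanner is laid down. Next I go to the +y side of the box with the fingers half open, spanning its face.

```bash
python3 go.py .615 .340 .17 90
```

```text
t 14.73 offset [0.4649, 0.0796, 0.0006] dr [0.57, 0.38, -10.97] rows 11.3
```

Emit:
servo_tool(targets=[{"offset": [0.02, 0.003, 0], "dr": [0, 0, -1]}, {"offset": [0.05, 0.009, 0], "dr": [0, 0, -2]}, {"offset": [0.085, 0.015, 0], "dr": [0, 0, -3]}, {"offset": [0.12, 0.021, 0], "dr": [0, 0, -4]}, {"offset": [0.155, 0.027, 0], "dr": [0.2, 0.1, -5]}, {"offset": [0.19, 0.033, 0], "dr": [0.2, 0.1, -6]}, {"offset": [0.225, 0.039, 0], "dr": [0.3, 0.2, -7]}, {"offset": [0.26, 0.045, 0], "dr": [0.3, 0.2, -8]}, {"offset": [0.295, 0.051, 0], "dr": [0.4, 0.3, -9]}, {"offset": [0.33, 0.057, 0], "dr": [0.5, 0.3, -10]}, {"offset": [0.365, 0.063, 0], "dr": [0.5, 0.4, -11]}, {"offset": [0.4, 0.069, 0], "dr": [0.5, 0.4, -11]}, {"offset": [0.43, 0.074, 0], "dr": [0.5, 0.4, -11]}, {"offset": [0.45, 0.077, 0], "dr": [0.5, 0.4, -11]}, {"offset": [0.46, 0.079, 0], "dr": [0.5, 0.4, -11]}, {"offset": [0.465, 0.0796, 0], "dr": [0.5, 0.4, -11]}, {"offset": [0.465, 0.0796, 0], "dr": [0.5, 0.4, -11]}, {"offset": [0.465, 0.0796, 0], "dr": [0.5, 0.4, -11]}])

```text
time_s: 16.23
position: [0.6109, 0.3403, 0.1649]
tcp_rot: [[0.0, 1.0, -0.012], [1.0, -0.0, 0.005], [0.005, -0.012, -1.0]]
force: [-0.3, 0.7, 0.8]
opening: 0.598
grasp_force: 0.0
```

```bash
python3 go.py .615 .340 .025 90;  python3 - <<'E'
from h import *
c=viewer.capture("top"); im=c["color"][70:270,130:390]
cv2.imwrite("pics/c6.png",cv2.resize(im,(780,600),interpolation=3)[:,:,::-1])
E
```

```text
t 16.23 offset [-0.0009, 0.0058, 0.1398] dr [-0.69, -0.26, -0.03] rows 3.4
```

View pics/c6.png

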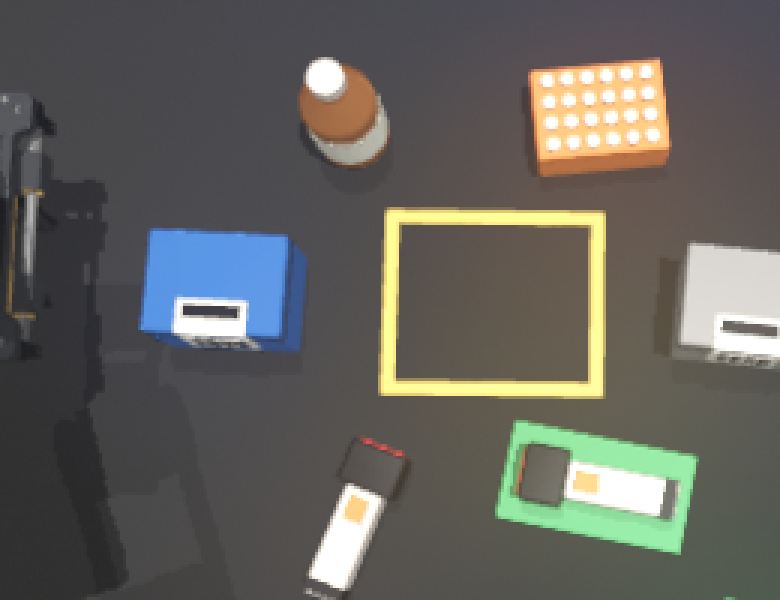

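Scanner lies centred on its mat, the box is unmoved, and the gripper stands clear of it at left. Descending.

Emit:
servo_tool(targets=[{"offset": [0, 0.001, 0.03], "dr": [-0.3, -0.1, 0]}, {"offset": [0, 0.002, 0.065], "dr": [-0.4, -0.1, 0]}, {"offset": [0, 0.002, 0.1], "dr": [-0.4, -0.1, 0]}, {"offset": [0, 0.002, 0.125], "dr": [-0.4, -0.1, 0]}, {"offset": [0, 0.002, 0.138], "dr": [-0.4, -0.1, 0]}, {"offset": [0, 0.002, 0.138], "dr": [-0.4, -0.1, 0]}, {"offset": [0, 0.002, 0.138], "dr": [-0.4, -0.1, 0]}])

```text
time_s: 16.87
position: [0.6124, 0.3416, 0.0277]
tcp_rot: [[0.001, 1.0, -0.004], [1.0, -0.001, 0.004], [0.004, -0.004, -1.0]]
force: [1.5, -0.3, 1.0]
opening: 0.6
grasp_force: 0.0
```

```bash
python3 go.py .614 .310 .025 90
```

```text
t 16.87 offset [-0.0316, 0.0017, 0.0026] dr [-0.21, -0.22, -0.06] rows 0.8
```

Emit:
servo_tool(targets=[{"offset": [-0.012, 0, 0.001], "dr": [0, 0, 0]}, {"offset": [-0.022, 0.001, 0.001], "dr": [0, 0, 0]}, {"offset": [-0.03, 0.002, 0.001], "dr": [0, 0, 0]}, {"offset": [-0.037, 0.002, 0.001], "dr": [0, 0, 0]}, {"offset": [-0.043, 0.002, 0.001], "dr": [0, 0, 0]}, {"offset": [-0.05, 0.002, 0.001], "dr": [0, 0, 0]}, {"offset": [-0.058, 0.002, 0.001], "dr": [0, 0, 0]}, {"offset": [-0.067, 0.002, 0.001], "dr": [0, 0, 0]}, {"offset": [-0.077, 0.002, 0.001], "dr": [0, 0, 0]}, {"offset": [-0.087, 0.002, 0.001], "dr": [0, 0, 0]}, {"offset": [-0.097, 0.002, 0.001], "dr": [0, 0, 0]}, {"offset": [-0.107, 0.002, 0.001], "dr": [0, 0, 0]}, {"offset": [-0.117, 0.002, 0.001], "dr": [0, 0, 0]}, {"offset": [-0.127, 0.002, 0.001], "dr": [0, 0, 0]}, {"offset": [-0.136, 0.002, 0.001], "dr": [0, 0, 0]}, {"offset": [-0.143, 0.002, 0.001], "dr": [0, 0, 0]}, {"offset": [-0.148, 0.002, 0.001], "dr": [0, 0, 0]}, {"offset": [-0.15, 0.002, 0.001], "dr": [0, 0, 0]}, {"offset": [-0.15, 0.002, 0.001], "dr": [0, 0, 0]}])

```text
time_s: 18.45
position: [0.6139, 0.1913, 0.0256]
tcp_rot: [[0.0, 1.0, -0.004], [1.0, -0.0, 0.003], [0.003, -0.004, -1.0]]
force: [0.0, 0.4, 0.2]
opening: 0.598
grasp_force: 0.0
```

```bash
python3 go.py .614 .066 .025 90;  python3 - <<'E'
from h import *
c=viewer.capture("top"); im=c["color"][70:270,130:390]
cv2.imwrite("pics/c7.png",cv2.resize(im,(780,600),interpolation=3)[:,:,::-1])
E
```

```text
t 18.45 offset [-0.1253, 0.0002, 0.0002] dr [-0.24, -0.18, -0.01] rows 3.0
```

View pics/c7.png

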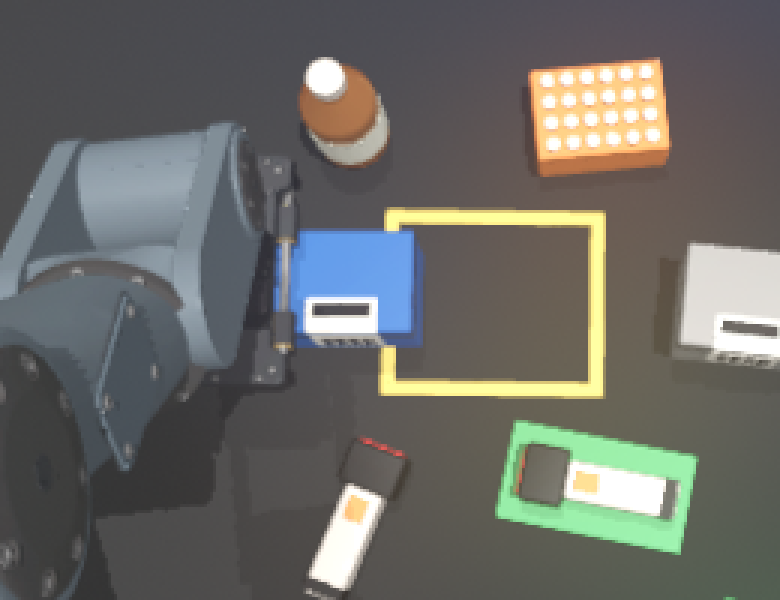

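The box is sliding straight and is now square with the bay. Its lid's right edge is at crop (414,231)–(413,332).

```bash
python3 - <<'E'
from h import *
c=viewer.capture("top"); g=lambda u,v,z:onz(c,(129.67+u/3,69.67+v/3),z)
print(g(414,231,.08),g(413,332,.08), "base front-right",g(422,346,.0))
print("bay inner",[g(*q,0).round(4).tolist() for q in((400,225),(590,226),(588,382),(394,380))])
E
```

```text
[0.65976429 0.05939966] [0.57120603 0.05871758] base front-right [0.5727813  0.06052908]
bay inner [[0.6874, 0.0829], [0.6869, -0.0947], [0.5394, -0.0924], [0.5411, 0.0857]]
```

Emit:
servo_tool(targets=[{"offset": [-0.004, 0, 0], "dr": [0, 0, 0]}, {"offset": [-0.011, 0, 0], "dr": [0, 0, 0]}, {"offset": [-0.02, 0, 0], "dr": [0, 0, 0]}, {"offset": [-0.03, 0, 0], "dr": [0, 0, 0]}, {"offset": [-0.04, 0, 0], "dr": [0, 0, 0]}, {"offset": [-0.05, 0, 0], "dr": [0, 0, 0]}, {"offset": [-0.06, 0, 0], "dr": [0, 0, 0]}, {"offset": [-0.07, 0, 0], "dr": [0, 0, 0]}, {"offset": [-0.08, 0, 0], "dr": [0, 0, 0]}, {"offset": [-0.09, 0, 0], "dr": [0, 0, 0]}, {"offset": [-0.1, 0, 0], "dr": [0, 0, 0]}, {"offset": [-0.109, 0, 0], "dr": [0, 0, 0]}, {"offset": [-0.116, 0, 0], "dr": [0, 0, 0]}, {"offset": [-0.121, 0, 0], "dr": [0, 0, 0]}, {"offset": [-0.124, 0, 0], "dr": [0, 0, 0]}, {"offset": [-0.124, 0, 0], "dr": [0, 0, 0]}, {"offset": [-0.124, 0, 0], "dr": [0, 0, 0]}])

```text
time_s: 19.97
position: [0.6143, 0.0681, 0.0255]
tcp_rot: [[-0.0, 1.0, -0.003], [1.0, 0.0, 0.004], [0.004, -0.003, -1.0]]
force: [-0.6, -0.3, -0.3]
opening: 0.602
grasp_force: 0.0
```

Emit:
servo_tool(targets=[{"offset": [0.01, 0, 0], "dr": [0, 0, 0]}, {"offset": [0.03, 0, 0], "dr": [0, 0, 0]}, {"offset": [0.05, 0, -0.01], "dr": [0, 0, 0]}, {"offset": [0.06, 0, -0.04], "dr": [0, 0, 0]}, {"offset": [0.06, 0, -0.075], "dr": [0, 0, 0]}, {"offset": [0.06, 0, -0.11], "dr": [0, 0, 0]}, {"offset": [0.06, 0, -0.145], "dr": [0, 0, 0]}, {"offset": [0.06, 0, -0.15], "dr": [0, 0, 0]}, {"offset": [0.06, 0, -0.15], "dr": [0, 0, 0]}])

```text
time_s: 20.72
position: [0.6167, 0.129, 0.1792]
tcp_rot: [[-0.001, 1.0, 0.004], [1.0, 0.001, 0.004], [0.004, 0.004, -1.0]]
force: [-0.1, -0.3, 0.4]
opening: 0.601
grasp_force: 0.0
```

```bash
python3 go.py .4442 -.0996 .15 77;  python3 - <<'E'
from h import *
c=viewer.capture("top"); im=c["color"][70:270,130:390]
cv2.imwrite("pics/c8.png",cv2.resize(im,(780,600),interpolation=3)[:,:,::-1])
E
```

```text
t 20.72 offset [-0.2285, -0.1729, 0.0275] dr [0.22, -0.27, 13.08] rows 6.9
```

View pics/c8.png

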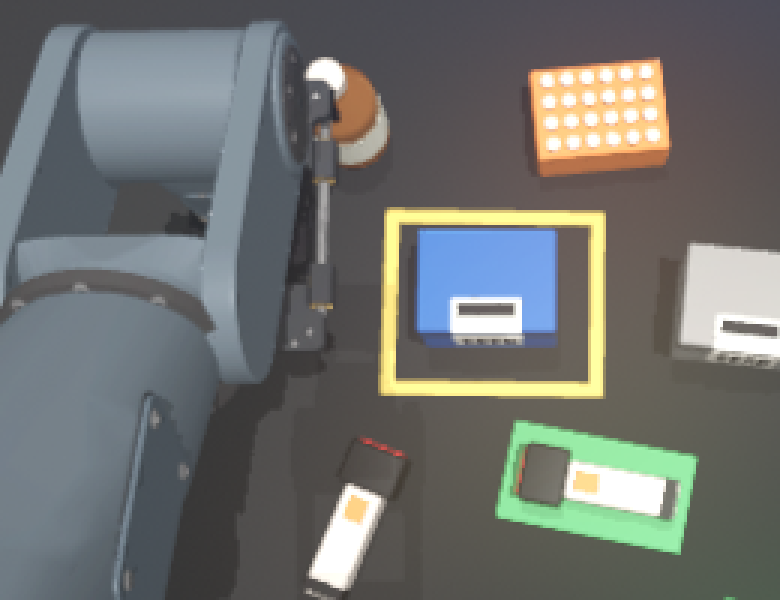

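The box stands wholly inside the frame and nothing else has moved. To keep the asked order strictly (scanner laid back last), I'll pick the scanner up once more and lay it back.

```bash
python3 go.py .4446 -.1002 .15 79
```

```text
t 20.77 offset [-0.2288, -0.1706, 0.026] dr [-0.07, -0.23, 11.07] rows 6.9
```

Emit:
servo_tool(targets=[{"offset": [-0.015, -0.011, 0], "dr": [0, 0, 1]}, {"offset": [-0.04, -0.03, 0], "dr": [0, 0, 2]}, {"offset": [-0.065, -0.049, 0], "dr": [0, 0, 4]}, {"offset": [-0.09, -0.067, 0], "dr": [0, 0, 5]}, {"offset": [-0.115, -0.086, 0], "dr": [0, 0, 6]}, {"offset": [-0.14, -0.104, 0.005], "dr": [0, 0, 7]}, {"offset": [-0.165, -0.123, 0.01], "dr": [0, 0, 8]}, {"offset": [-0.19, -0.142, 0.015], "dr": [0, 0, 10]}, {"offset": [-0.21, -0.157, 0.02], "dr": [0, 0, 11]}, {"offset": [-0.223, -0.167, 0.025], "dr": [0, -0.1, 11]}, {"offset": [-0.2288, -0.1706, 0.026], "dr": [0, -0.2, 11]}, {"offset": [-0.2288, -0.1706, 0.026], "dr": [0, -0.2, 11]}, {"offset": [-0.2288, -0.1706, 0.026], "dr": [0, -0.2, 11]}], gripper=-0.8)

```text
time_s: 21.85
position: [0.4438, -0.1005, 0.1485]
tcp_rot: [[0.191, 0.982, -0.005], [0.982, -0.191, 0.002], [0.001, -0.005, -1.0]]
force: [0.4, -0.1, 0.2]
opening: 0.894
grasp_force: 0.0
```

```bash
python3 go.py .4446 -.1002 .007 79
```

```text
t 21.85 offset [0.0003, 0.0014, 0.1415] dr [-0.3, -0.04, -0.03] rows 3.4
```

Emit:
servo_tool(targets=[{"offset": [0, 0.0005, 0.03], "dr": [-0.1, 0, 0]}, {"offset": [0, 0.0005, 0.065], "dr": [-0.1, 0, 0]}, {"offset": [0, 0.0005, 0.1], "dr": [-0.1, 0, 0]}, {"offset": [0, 0.0005, 0.125], "dr": [-0.1, 0, 0]}, {"offset": [0, 0.0005, 0.136], "dr": [-0.1, 0, 0]}, {"offset": [0, 0.0005, 0.14], "dr": [-0.1, 0, 0]}, {"offset": [0, 0.0005, 0.1405], "dr": [-0.1, 0, 0]}, {"offset": [0, 0.0005, 0.1405], "dr": [-0.1, 0, 0]}])

```text
time_s: 22.52
position: [0.4447, -0.1005, 0.009]
tcp_rot: [[0.19, 0.982, -0.001], [0.982, -0.19, -0.0], [-0.0, -0.001, -1.0]]
force: [0.5, 0.2, -0.5]
opening: 0.898
grasp_force: 0.0
```

Emit:
servo_tool(targets=[{"offset": [0, 0, 0], "dr": [0, 0, 0]}, {"offset": [0, 0, 0], "dr": [0, 0, 0]}, {"offset": [0, 0, 0], "dr": [0, 0, 0]}, {"offset": [0, 0, 0], "dr": [0, 0, 0]}, {"offset": [0, 0, 0], "dr": [0, 0, 0]}, {"offset": [0, 0, 0], "dr": [0, 0, 0]}, {"offset": [0, 0, 0], "dr": [0, 0, 0]}, {"offset": [0, 0, 0], "dr": [0, 0, 0]}, {"offset": [0, 0, 0], "dr": [0, 0, 0]}, {"offset": [0, 0, 0], "dr": [0, 0, 0]}, {"offset": [0, 0, 0], "dr": [0, 0, 0]}], gripper=1)

```text
time_s: 23.43
position: [0.444, -0.101, 0.0088]
tcp_rot: [[0.191, 0.982, -0.002], [0.982, -0.191, 0.0], [-0.0, -0.002, -1.0]]
force: [0.3, 0.0, 1.5]
opening: 0.386
grasp_force: 30.0
```

Gripped. Next, a short lift of 50 mm, then laying it back.

Emit:
servo_tool(targets=[{"offset": [0, 0, -0.005], "dr": [0, 0, 0]}, {"offset": [0, 0, -0.018], "dr": [0, 0, 0]}, {"offset": [0, 0, -0.035], "dr": [0, 0, 0]}, {"offset": [0, 0, -0.05], "dr": [0, 0, 0]}, {"offset": [0, 0, -0.05], "dr": [0, 0, 0]}, {"offset": [0, 0, -0.05], "dr": [0, 0, 0]}, {"offset": [0, 0, -0.04], "dr": [0, 0, 0]}, {"offset": [0, 0, -0.025], "dr": [0, 0, 0]}, {"offset": [0, 0, -0.012], "dr": [0, 0, 0]}, {"offset": [0, 0, -0.006], "dr": [0, 0, 0]}, {"offset": [0, 0, -0.003], "dr": [0, 0, 0]}, {"offset": [0, 0, -0.001], "dr": [0, 0, 0]}, {"offset": [0, 0, 0], "dr": [0, 0, 0]}, {"offset": [0, 0, 0], "dr": [0, 0, 0]}])

```text
time_s: 24.6
position: [0.4438, -0.1009, 0.009]
tcp_rot: [[0.191, 0.982, -0.002], [0.982, -0.191, 0.0], [-0.0, -0.002, -1.0]]
force: [0.2, 0.4, -2.4]
opening: 0.389
grasp_force: 30.0
```

Emit:
servo_tool(targets=[{"offset": [0, 0, 0.0005], "dr": [0, 0, 0]}, {"offset": [0, 0, 0.001], "dr": [0, 0, 0]}, {"offset": [0, 0, 0.001], "dr": [0, 0, 0]}])

```text
time_s: 24.85
position: [0.4442, -0.1011, 0.0088]
tcp_rot: [[0.191, 0.982, -0.001], [0.982, -0.191, -0.0], [-0.001, -0.001, -1.0]]
force: [-0.8, 0.3, 6.5]
opening: 0.388
grasp_force: 30.0
```

Emit:
servo_tool(targets=[{"offset": [0, 0, 0], "dr": [0, 0, 0]}, {"offset": [0, 0, 0], "dr": [0, 0, 0]}, {"offset": [0, 0, 0], "dr": [0, 0, 0]}, {"offset": [0, 0, 0], "dr": [0, 0, 0]}, {"offset": [0, 0, 0], "dr": [0, 0, 0]}, {"offset": [0, 0, -0.02], "dr": [0, 0, 0]}, {"offset": [0, 0, -0.055], "dr": [0, 0, 0]}, {"offset": [0, 0, -0.09], "dr": [0, 0, 0]}, {"offset": [-0.03, 0, -0.125], "dr": [0, 0, 0]}, {"offset": [-0.06, 0, -0.16], "dr": [0, 0, 0]}, {"offset": [-0.1, 0, -0.18], "dr": [0, 0, 0]}, {"offset": [-0.14, 0, -0.18], "dr": [0, 0, 0]}, {"offset": [-0.18, 0, -0.18], "dr": [0, 0, 0]}, {"offset": [-0.22, 0, -0.18], "dr": [0, 0, 0]}, {"offset": [-0.26, 0, -0.18], "dr": [0, 0, 0]}, {"offset": [-0.28, 0, -0.18], "dr": [0, 0, 0]}, {"offset": [-0.28, 0, -0.18], "dr": [0, 0, 0]}, {"offset": [-0.28, 0, -0.18], "dr": [0, 0, 0]}], gripper=-0.2)

```text
time_s: 26.35
position: [0.3901, -0.3768, 0.1873]
tcp_rot: [[0.194, 0.981, -0.002], [0.981, -0.194, 0.001], [0.001, -0.002, -1.0]]
force: [-0.2, 0.8, -0.1]
opening: 0.605
grasp_force: 0.0
```

```bash
python3 - <<'E'
from h import *
c=viewer.capture("top"); im=c["color"][70:270,150:410]
cv2.imwrite("pics/c9.png",cv2.resize(im,(780,600),interpolation=3)[:,:,::-1])
E
```

```text
(no output)
```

View pics/c9.png

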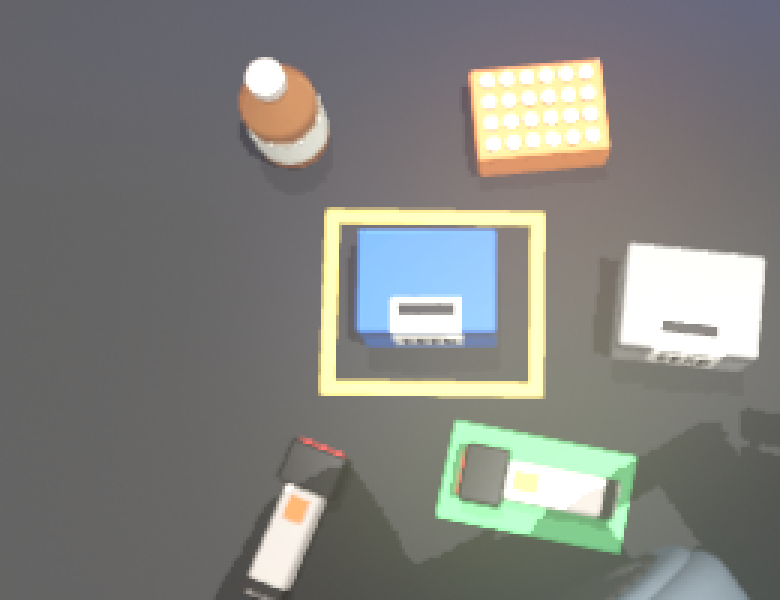

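The scanner lies upright and centred on its mat (crop (540,485)), the box stands inside the frame (425,285), and everything else is where it was.

```bash
python3 -c "
from rig import ticket
print(ticket.hand_in())"
```

```text
the job is handed in; nothing more can be done
None
```

The job is handed in: I scanned the blue box's label from about 6 cm for over a second, slid the box wholly inside the yellow frame and laid the scanner back right way up in the middle of its green mat, in about 26 s; the first grip closed late, so I set the scanner back on the mat and re-gripped it before scanning, and parked it on the mat during the slide, then picked it up and laid it back again last.

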